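# Rotate the tin shelf: old stock forward, new stock behind

## Task

First lift the pot off the shelf by its handle and stand it wholly on the cork mat. Then bring the two older tins (yellow disc on the lid) right to the front end of their own lanes, the end nearest the robot, and after that stand every new tin from the rubberwood tray behind the older tin in the lane of its own colour. All tins must stand upright, entirely on their colour strip and roughly along its middle; leave the bowl, tub and spoon where they are.

Things in the scene. Friction and masses are not known exactly. Their poses are not given: they have to be found in the camera images.
- shelf: low fixed wooden stock shelf (plinth), 270 mm front to back (its x) by 250 mm wide (its y), board top 30 mm above the worktop; round it a lip standing 8 mm (front), 10 mm (sides) and 18 mm (back) above the board. Origin: centre of its underside on the worktop; +x points to its back, away from the robot; its front is its -x side, nearest the robot. Its place and yaw vary
- lane_blue: blue lane strip, fixed flat on the shelf board, 250 mm long (its x, front to back) by 100 mm wide (its y), 2 mm thick, so its top lies 32 mm above the worktop. Origin: centre of its underside; -x end is the front of the lane (nearest the robot), +x the back. It may be the left or the right lane; the two lane centres are 115 mm apart
- lane_red: red lane strip beside the blue one, same size and axes
- tray: rubberwood tray, fixed, 200 x 230 mm (x, y), floor 6 mm thick, rim 18 mm high; the newly delivered tins stand in it about 90 mm apart along its x and 110 mm along its y. It is to the left or to the right of the shelf. Origin: centre of its underside
- mat: round cork mat, fixed, 180 mm diameter, 4 mm thick, on the other side of the shelf from the tray. Origin: centre of its underside
- pot: white lidded enamel pot, 116 mm diameter, lid top at 93 mm, about 0.55 kg, with a fixed arched dark handle: a straight round bar 12 mm thick, 92 mm long, lying along the pot's y, its centre line 145 mm above the pot's underside and straight over its middle. Origin: centre of its underside. It starts at the front of the shelf, across both lanes
- old_blue: closed round tin, 64 mm diameter, 62 mm high, about 0.25 kg, blue label, a yellow disc on its lid: the older blue tin, which starts in the back half of the blue lane. Origin: centre of its underside, z up along its axis
- old_red: closed round tin, 64 mm diameter, 62 mm high, about 0.25 kg, red label, a yellow disc on its lid: the older red tin, which starts in the back half of the red lane. Origin: centre of its underside, z up along its axis
- bowl: purple ceramic bowl, 136 mm across, 60 mm high, bystander. Origin: centre of its underside
- tub: clear open plastic tub, 100 x 140 x 70 mm, bystander. Origin: centre of its underside
- spoon: steel teaspoon, 140 mm long, lying on the worktop behind the shelf, bystander. Origin: near its middle, on the worktop
- new_blue1: closed round tin, 64 mm diameter, 62 mm high, about 0.25 kg, blue label and plain blue lid: a newly delivered blue tin, starts in the tray (may be absent). Origin: centre of its underside, z up along its axis
- new_blue2: closed round tin, 64 mm diameter, 62 mm high, about 0.25 kg, blue label and plain blue lid: a newly delivered blue tin, starts in the tray (may be absent). Origin: centre of its underside, z up along its axis
- new_red1: closed round tin, 64 mm diameter, 62 mm high, about 0.25 kg, red label and plain red lid: a newly delivered red tin, starts in the tray (may be absent). Origin: centre of its underside, z up along its axis
- new_red2: closed round tin, 64 mm diameter, 62 mm high, about 0.25 kg, red label and plain red lid: a newly delivered red tin, starts in the tray (may be absent). Origin: centre of its underside, z up along its axis

How it is judged:
By the outcome, as a careful person would: the job done as asked, in the order asked, and still so for the second after the job is handed in, with the robot touching nothing.
Of new_blue1, new_blue2, new_red1, new_red2 only 3 to 4 are there at a start; the rules pass over those that are not, and their reading is None.
At some moment in a run one of new_blue1, new_blue2, new_red1, new_red2, old_blue, old_red may be knocked a few centimetres aside while the robot is not near it.
Once in a run the grip may slacken for a moment while it holds something.
It also fails if it takes over 200 s, if anything falls off the work surface, if the arm or the gripper's body presses on something with over 40 N, if the wrist force passes 120 N, or if a joint passes its speed limit or range.

## Robot

A 7-joint arm with a two-finger parallel gripper is mounted at the origin on the work surface. World frame = base frame: x ahead of the robot, y to its left, z up, the work surface at z = 0. Lengths are in m, angles in rad, forces in N, time in s.
With the tool pointing down it reaches from about 0.425 to 0.95 m from the base axis. Payload 4.7 kg.
Tool frame: the origin (TCP) lies midway between the tips of the shut fingers; the grasp point (between the pads) lies 19 mm behind it (bot.hold_point_z is the distance from the TCP to the grasp point, in m); z points along the fingers, y is the direction in which the jaws open and shut (so a half turn about z gives the same grasp; the last joint's range is limited). The gripper opens to 87 mm and grips with 3 to 60 N. Pads are 19 mm wide; open, the fingers measure 117 mm over their backs; the gripper's body (75 mm by 190 mm) begins 51 mm behind the grasp point.
Start: joints at [-1.302, 0.469, -0.049, 1.532, 0.024, 1.141, -0.082], TCP at [0.198, 0.645, 0.223] pointing down, gripper open.
Joint ranges: [-2.59, 2.59], [-0.33, 1.99], [-1.39, 1.29], [0.1, 2.45], [-1.04, 4.18], [0.21, 1.99], [-2.66, 2.66]. Speed limits (rad/s): [2.57, 2.57, 3.14, 3.14, 3.14, 3.14, 3.14].

## Interface

Orientations are given as a rotation vector (axis times angle).
In Python, from cell import state, cams, order, bot gives the robot as it stands.
- The arm moves only by the tool step_arm, never from a script. Its argument "commands" is a list of rows, each a list of 3 entries, a list of its own where there are three numbers: the shift along the tool's x, y, z in mm, then the turn about the tool's z in rad, then the gripper command: -1 is shut, 1 is fully open, values between are in proportion. In form: [[[tx, ty, tz], turn, grip], ...]. A call has 1 to 10 rows; each row is the pose to reach, as a shift and turn from the pose commanded when the call began, along the tool's axes at that moment; what a row does not reach only later rows make up. A row lasts 1/8 s, in which the tool goes at most 62.5 mm and 10.7 degrees, less where a joint would pass 70% of its speed; a pose out of reach is approached as far as the arm can. A call with a gripper value outside its range is refused whole. The fingers move at their own pace and stop on an object; "newtons" is the grip in N (left out, the last holds). Time passes only in rows, so rows that repeat a pose let the fingers close. It gives the time, the measured TCP pose, the force and the opening at its end, in the units of the state.
- state(): the state, without advancing time (a new reading comes with each control period).
- cams.camera(name): name is "scene" or "side" or "wrist"; returns the picture (400x640x3 uint8, red, green, blue); there is no depth.
- cams.calibration(name): a dict with "K" (3x3 intrinsics, pixels), "D" ([k1, k2, p1, p2, k3] as OpenCV has them; the pictures are not rectified), "camera_from_world" (4x4, takes a point from world to camera coordinates); the wrist camera has in their place "tool_from_camera" (4x4, takes a point from camera to tool coordinates, whose origin is the TCP and whose axes are the flange's). Camera axes: x right, y up, looking along -z (the intrinsics and any distortion apply to the point x, -y, -z); pixel columns grow to the right and rows downward; lengths in m; the calibration is good to about 2 mm. A picture is of the moment at which its call begins: read the wrist's pose just before it. calibration takes no time and is no camera call.
- order.sign_off(): hands the job in, once; it reports no verdict.
The state is a dict: "time": time; "joint_pos": joint angles; "joint_vel": joint speeds; "effort": joint torques, N m; "eef_pos": TCP position; "tool_rot": TCP orientation; "wrist_force": force on the tool from outside, world axes, zero at the start; "torque": the same for the moment, N m; "finger_gap": opening from 0.0 (shut) to 1.0 (fully open).
Only numpy, scipy, OpenCV 4.12 (cv2) and the standard library are available. Lean on these libraries where they do the work, as an engineer would, in place of code of your own. Each camera call takes 0.05 s, during which the arm holds its last target. There are 200 camera calls.

## Working session

There is one attempt and no reset: what is moved stays moved. The work goes in short steps, Python scripts to look and compute and a tool call to move; the robot and the scene stay as the last step left them, time stands still between calls to the robot, and variables do not carry over. Pictures are saved under pics/ and viewed, about 12 in all and at most 16, crops included, and the job is handed in when it is done.

Besides the shell and the picture viewer there is one more tool, called after "Request:" as name(argument=value, ...), one argument or row to a line, values as JSON. step_arm: Moves the arm, as the interface text tells. Its arguments: {"type":"object","properties":{"commands":{"type":"array","items":{"type":"array"}},"newtons":{"type":"number"}},"required":["commands"]}

```bash
ls; mkdir -p pics
python3 - <<'E'
from cell import state,cams,order,bot
import cv2,numpy as np
s=state();print(s)
for n in("scene","side"):
    cv2.imwrite(f"pics/{n}0.png",cams.camera(n)[:,:,::-1])
    c=cams.calibration(n);print(n,c)
print(cams.calibration("wrist"),bot.hold_point_z)
E
```

```text
pics
{'time': 0.0, 'joint_pos': array([-1.30190408,  0.46946126, -0.04858555,  1.53370272,  0.02409048,
        1.14099892, -0.08226481]), 'joint_vel': array([ 0.00108364, -0.00063277, -0.00060384, -0.0010431 ,  0.00043925,
       -0.00098383,  0.00021507]), 'effort': array([ 4.07383823e-04, -5.07971513e+01, -8.02490814e-02, -2.36154753e+01,
       -6.13422459e-02,  3.81432648e-02,  1.79795779e-04]), 'eef_pos': array([0.19786741, 0.64471245, 0.22148232]), 'tool_rot': array([-4.65925791e-01, -3.10661989e+00,  3.09753316e-03]), 'wrist_force': array([ 0.26113978, -0.03890561, -0.27134011]), 'torque': array([-0.02851383,  0.00902137, -0.01238758]), 'finger_gap': 0.9959660414687991}
scene {'K': array([[446.66423914,   0.        , 314.9913506 ],
       [  0.        , 446.66423914, 202.03596085],
       [  0.        ,   0.        ,   1.        ]]), 'D': array([-0.10830786,  0.        ,  0.        ,  0.        ,  0.        ]), 'camera_from_world': array([[ 0.51960992,  0.85428231, -0.01439665, -0.32110218],
       [-0.72909501,  0.45212475,  0.51381288,  0.41505149],
       [ 0.44545034, -0.
[... 520 characters left out ...]
,  0.53956627, -1.03514567],
       [ 0.        ,  0.        ,  0.        ,  1.        ]])}
{'K': array([[290.86007463,   0.        , 320.86409964],
       [  0.        , 290.86007463, 199.598544  ],
       [  0.        ,   0.        ,   1.        ]]), 'D': array([-0.04355407,  0.        ,  0.        ,  0.        ,  0.        ]), 'tool_from_camera': array([[ 3.88477417e-04,  9.70062612e-01,  2.42854645e-01,
         6.55616118e-02],
       [ 9.99999856e-01, -4.66597493e-04,  2.64155629e-04,
         1.25730327e-04],
       [ 3.69562868e-04,  2.42854507e-01, -9.70062654e-01,
        -1.62065818e-01],
       [ 0.00000000e+00,  0.00000000e+00,  0.00000000e+00,
         1.00000000e+00]])} 0.0187
```

View pics/scene0.png

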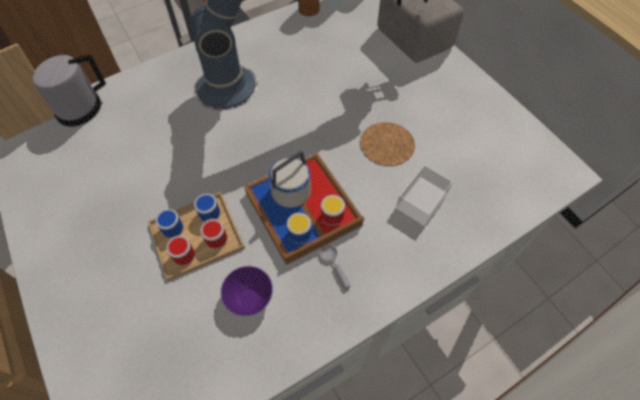

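View pics/side0.png

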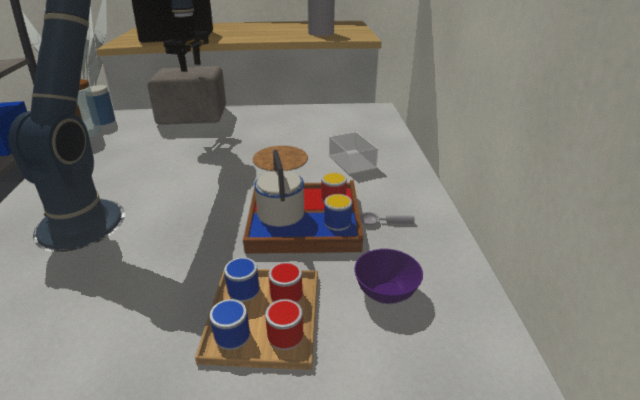

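The scene view shows all four new tins in the tray (blue at 168,222 and 205,207; red at 179,249 and 212,233). The pot is at 290,180, the old tins at 299,225 (blue) and 333,207 (red), and the mat at 387,143. Next I'll turn these pixels into positions.

```bash
cat > h.py <<'E'
from cell import state,cams,order,bot
import cv2,numpy as np
from scipy.spatial.transform import Rotation as R
FL=np.diag([1,-1,-1.])
def grab(n,save=None):
    s=state(); im=cams.camera(n)
    c=cams.calibration(n)
    if n=="wrist":
        T=np.eye(4);T[:3,:3]=R.from_rotvec(s["tool_rot"]).as_matrix();T[:3,3]=s["eef_pos"]
        W=T@c["tool_from_camera"]
    else: W=np.linalg.inv(c["camera_from_world"])
    if save: cv2.imwrite(f"pics/{save}.png",im[:,:,::-1])
    return im,(c["K"],c["D"],W)
def ray(c,uv):
    p=cv2.undistortPoints(np.float64(uv).reshape(-1,1,2),c[0],c[1])[:,0]
    d=np.c_[p[:,0],-p[:,1],-np.ones(len(p))]@c[2][:3,:3].T
    return c[2][:3,3],d
def toplane(c,uv,z):
    o,d=ray(c,uv); return (o+d*((z-o[2])/d[:,2])[:,None])[:,:2]
def proj(c,P):
    P=np.atleast_2d(P); q=(P-c[2][:3,3])@c[2][:3,:3]@FL
    return cv2.projectPoints(q,np.zeros(3),np.zeros(3),c[0],c[1])[0][:,0]
HS={"yellow":[(20,130,110),(34,255,255)],"blue":[(105,150,50),(125,255,255)],"red":[(172,150,60),(180,255,255)]}
def mask(im,col):
    h=cv2.cvtColor(im,cv2.COLOR_RGB2HSV); m=cv2.inRange(h,*[np.array(x) for x in HS[col]])
    if col=="red": m|=cv2.inRange(h,np.array((0,180,60)),np.array((5,255,255)))
    return m
def blobs(m,amin=25):
    n,l,s,c=cv2.connectedComponentsWithStats(m,connectivity=4)
    return [(c[i],s[i][4],l==i,s[i]) for i in range(1,n) if s[i][4]>=amin]
def go(p,yaw=None,cmd=None):
    """tool-frame shift mm / turn to put the TCP at p with tool y at world angle yaw (mod pi)"""
    s=state(); M=R.from_rotvec(s["tool_rot"]).as_matrix()
    t=M.T@(np.array(p)-s["eef_pos"])*1e3
    y=np.arctan2(M[1,1],M[0,1]); out=t.round(1).tolist()
    if yaw is None: return out,None,round(y,3)
    d=(yaw-y+np.pi/2)%np.pi-np.pi/2
    return out,round(-d,3),round(y,3)
E
python3 - <<'E'
from h import *
for n in("scene","side"):
    im,c=grab(n)
    for col in HS:
        for b in blobs(mask(im,col)):
            z=.094 if col=="yellow" else .068
            print(n,col,b[0].round(1),b[3],toplane(c,b[0],z).round(3))
    h=cv2.cvtColor(im,cv2.COLOR_RGB2HSV)
    for p in([(387,143),(270,160),(255,215),(200,262),(300,160)] if n=="scene" else[(265,160),(270,245),(255,340),(276,190)]): print(p,h[p[1],p[0]])
E
```

```text
scene yellow [332.5 204.4] [324 197  18  16 219] [[0.663 0.03 ]]
scene yellow [298.6 222.7] [290 215  18  16 234] [[ 0.663 -0.077]]
scene blue [280.  216.4] [ 253  180   65   70 1180] [[ 0.606 -0.105]]
scene blue [204.7 202.4] [197 196  16  14 169] [[ 0.454 -0.266]]
scene blue [210.4 214.5] [201 208  17  12  77] [[ 0.499 -0.268]]
scene blue [166.4 218.3] [159 212  16  14 174] [[ 0.444 -0.38 ]]
scene blue [173.5 230.4] [164 222  18  14 107] [[ 0.49  -0.377]]
scene red [323.3 197.7] [ 306  159   49   74 1212] [[0.618 0.028]]
scene red [211.5 228.8] [204 222  16  14 177] [[ 0.541 -0.284]]
scene red [217.5 241.9] [207 234  19  13  91] [[ 0.586 -0.287]]
scene red [177.6 245.8] [170 239  16  15 188] [[ 0.54  -0.386]]
scene red [185.7 258. ] [175 250  19  14  95] [[ 0.585 -0.381]]
(387, 143) [ 14 119 150]
(270, 160) [  8  10 102]
(255, 215) [ 18  12 105]
(200, 262) [ 16 105 133]
(300, 160) [120   4 119]
side yellow [333.7 177.7] [324 173  21  10 163] [[0.665 0.029]]
side yellow [337.8 200.5] [327 194  23  13 226] [[ 0.665 -0.077]]
side blue [  7.8 122.9] [  0 102  26  54 732] [[-0.525  0.579]]
side blue [302.6 225.6] [ 249  212  107   25 1349] [[ 0.581 -0.135]]
side blue [239.8 267.4] [227 259  27  18 360] [[ 0.456 -0.266]]
side blue [241.5 288.5] [227 276  30  23 424] [[ 0.464 -0.324]]
side blue [227.4 312.2] [213 302  30  22 512] [[ 0.445 -0.381]]
side blue [228.7 336. ] [213 326  31  21 387] [[ 0.453 -0.432]]
side red [313.1 198.8] [304 188  20  22 398] [[ 0.61  -0.026]]
side red [348.2 191.9] [346 188   6   9  36] [[0.699 0.001]]
side red [284.7 272.4] [272 264  26  18 367] [[ 0.543 -0.285]]
side red [284.9 291.8] [270 283  31  17 345] [[ 0.544 -0.337]]
side red [283.2 312.3] [269 302  29  22 511] [[ 0.542 -0.386]]
side red [280.5 336.3] [267 326  30  21 340] [[ 0.538 -0.437]]
(265, 160) [ 15 133 142]
(270, 245) [ 12 135  72]
(255, 340) [ 17 131 167]
(276, 190) [ 23  25 171]
```

Run:
```python
from h import *
out=[]
for n,box in(("scene",(240,145,370,265)),("side",(240,140,370,260))):
    im,c=grab(n); h=cv2.cvtColor(im,cv2.COLOR_RGB2HSV)
    m=cv2.inRange(h,np.array((10,80,90)),np.array((19,200,220)))
    for b in blobs(m,600): print(n,"cork",b[0].round(1),b[1],toplane(c,b[0],.004).round(3), b[3])
    print("handle pix->z.177", )
    lum=im.max(2); x0,y0,x1,y1=box
    k=(lum<75)&(h[:,:,1]<110); k[:y0]=0;k[y1:]=0;k[:,:x0]=0;k[:,x1:]=0
    for b in blobs(k.astype(np.uint8)): print("dark",b[0].round(1),b[3])
    # lane pixels on the strip plane
    for col in("blue","red"):
        for b in blobs(mask(im,col),300):
            if x0<b[0][0]<x1 and y0<b[0][1]<y1:
                P=toplane(c,np.argwhere(b[2])[:,::-1],.032); hull=cv2.convexHull(P.astype(np.float32))[:,0]
                print(col,cv2.approxPolyDP(hull.reshape(-1,1,2),.006,True)[:,0].round(3).tolist())
    out.append(cv2.resize(im[y0:y1,x0:x1],None,fx=4,fy=4,interpolation=cv2.INTER_CUBIC)[:480,:400*2])
w=np.hstack([cv2.resize(o,(400,370)) for o in out]);cv2.imwrite("pics/crop1.png",w[:,:,::-1])
```

```text
scene cork [612.7  19.2] 2364 [[0.475 1.596]] [ 560    0   80   60 2364]
scene cork [18.6 93.6] 3226 [[-0.422 -0.689]] [   0   43   54   96 3226]
scene cork [387.  143.6] 1795 [[0.519 0.333]] [ 360  123   55   42 1795]
scene cork [315.3 216.5] 751 [[ 0.627 -0.005]] [264 154  99 104 751]
scene cork [196.6 240.3] 2590 [[ 0.515 -0.335]] [ 149  192   94   88 2590]
scene cork [ 10.6 345.3] 840 [[ 0.537 -0.907]] [  0 285  27 107 840]
handle pix->z.177
dark [298.  157.2] [286 152  19  12  68]
dark [273.6 179.3] [272 169   6  20  57]
dark [263.6 211.3] [260 204   9  16  27]
blue [[0.6940000057220459, -0.039000000804662704], [0.5910000205039978, -0.03400000184774399], [0.46000000834465027, -0.06499999761581421], [0.4569999873638153, -0.11800000071525574], [0.6880000233650208, -0.1289999932050705]]
red [[0.6990000009536743, -0.013000000268220901], [0.7049999833106995, 0.05700000002980232], [0.6980000138282776, 0.0820000022649765], [0.4880000054836273, 0.09000000357627869], [0.4620000123977661, 0.08500000089406967], [0.4650000035762787, 0.061000000685453415], [0.5910000205039978, -0.014000000432133675]]
side cork [231.2  36.4] 681 [[0.107 2.368]] [201  22  66  29 681]
side cork [287.2  39.1] 973 [[0.527 2.223]] [242  22  92  28 973]
side cork [280.2 157.4] 932 [[0.519 0.33 ]] [253 146  55  25 932]
side cork [266.4 333.1] 4632 [[ 0.507 -0.376]] [ 195  269  123  100 4632]
handle pix->z.177
dark [279.8 176.1] [274 151  18  50 283]
dark [296.3 236.4] [282 236  32   2  52]
blue [[0.6579999923706055, -0.12300000339746475], [0.6359999775886536, -0.035999998450279236], [0.46299999952316284, -0.03099999949336052], [0.460999995470047, -0.11900000274181366]]
red [[0.628000020980835, 0.08399999886751175], [0.6010000109672546, 0.0860000029206276], [0.5899999737739563, 0.07599999755620956], [0.5899999737739563, -0.01600000075995922], [0.6349999904632568, -0.01899999938905239], [0.6399999856948853, 0.057999998331069946]]
```

View pics/crop1.png

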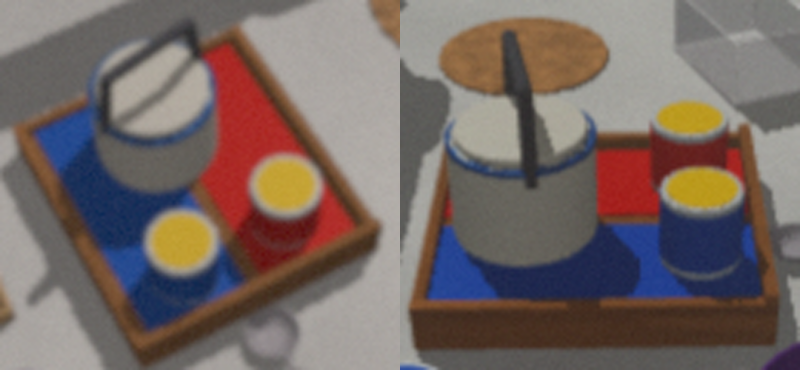

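The crop shows the handle bar in the scene view from about (273.5,172.5) to (301.5,153), and in the side view from about (275,150.5) to (279.5,169). The shelf's yaw is about -0.04 rad, with blue as the right lane.

Run:
```python
from h import *
for n,e in(("scene",[(274,173),(302,153)]),("side",[(275.5,150.5),(280,169)])):
    im,c=grab(n); P=toplane(c,e,.177);print(n,P.round(3),P.mean(0).round(3),np.linalg.norm(P[1]-P[0]),np.arctan2(*(P[1]-P[0])[::-1]))
print(go((.52,-.02,.28)), state()["joint_pos"].round(2))
```

```text
scene [[ 0.541 -0.077]
 [ 0.524  0.019]] [ 0.532 -0.029] 0.09773011835834505 1.752691027304278
side [[ 0.523  0.023]
 [ 0.536 -0.071]] [ 0.529 -0.024] 0.09487307238341548 -1.4357998245520767
([-503.0, -541.5, -57.5], None, np.float64(1.273)) [-1.3   0.47 -0.05  1.53  0.02  1.14 -0.08]
```

Run:
```python
from h import *
print(go((.53,-.027,.29),.15))
```

```text
([-514.6, -545.3, -67.5], np.float64(1.123), np.float64(1.273))
```

Request:
step_arm(
  commands=[
    [[-50,-53,-67],0.1,1],
    [[-100,-106,-67],0.25,1],
    [[-514,-545,-67],1.12,1],
    [[-514,-545,-67],1.12,1],
    [[-514,-545,-67],1.12,1],
    [[-514,-545,-67],1.12,1],
    [[-514,-545,-67],1.12,1],
    [[-514,-545,-67],1.12,1],
    [[-514,-545,-67],1.12,1],
    [[-514,-545,-67],1.12,1],
  ],
)

```text
time: 1.65
eef_pos: [0.4671, 0.0995, 0.2879]
tool_rot: [2.045, 2.385, 0.003]
wrist_force: [1.3, 1.1, -0.3]
finger_gap: 0.997
```

Run:
```python
from h import *
print(go((.53,-.027,.29),.15),state()["joint_pos"].round(2))
```

```text
([-134.6, 42.9, -2.2], np.float64(0.003), np.float64(0.153)) [-0.74  0.08  0.48  1.92 -0.04  1.15 -0.1 ]
```

Request:
step_arm(
  commands=[
    [[-60,20,-2],0,1],
    [[-115,37,-2],0,1],
    [[-134,43,-2],0,1],
    [[-134,43,-2],0,1],
    [[-134,43,-2],0,1],
  ],
)

```text
time: 2.28
eef_pos: [0.5289, -0.023, 0.2892]
tool_rot: [-2.042, -2.386, -0.001]
wrist_force: [0.3, -0.1, 0.7]
finger_gap: 1.001
```

Run:
```python
from h import *
im,c=grab("wrist","w1"); s=state(); print(s["eef_pos"],s["joint_pos"].round(2))
print(proj(c,[[.541,-.077,.177],[.524,.021,.177],[.53,-.027,.177]]))
```

```text
[ 0.52890853 -0.02277419  0.28921429] [-0.55  0.19  0.6   1.82 -0.11  1.18  0.24]
[[324.04295801 249.60927269]
 [322.58435605 150.77761322]
 [320.97232118 200.93207292]]
```

View pics/w1.png

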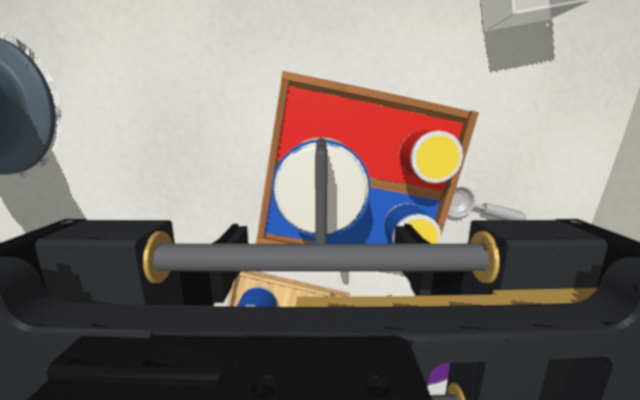

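Run:
```python
from h import *
im,c=grab("wrist")
print(toplane(c,[(321,189)],.125),toplane(c,[(321,138)],.183),toplane(c,[(321,146)],.177))
print(toplane(c,[(285,84),(463,121),(272,232),(466,165)],.032))
print(go((.529,-.025,.177-.0187),.15))
```

```text
[[ 0.52985434 -0.02588797]] [[0.52064471 0.0328196 ]] [[0.52181251 0.02538044]]
[[ 0.46171178  0.09139591]
 [ 0.71535137  0.08277829]
 [ 0.46918091 -0.12344384]
 [ 0.73625226  0.02312005]]
([-2.3, -0.3, 131.0], np.float64(0.006), np.float64(0.156))
```

Request:
step_arm(
  commands=[
    [[-2,0,60],0,1],
    [[-2,0,110],0,1],
    [[-2,0,131],0,1],
    [[-2,0,131],0,1],
    [[-2,0,131],0,-1],
    [[-2,0,131],0,-1],
    [[-2,0,131],0,-1],
    [[-2,0,131],0,-1],
    [[-2,0,131],0,-1],
    [[-2,0,131],0,-1],
  ],
  newtons=45,
)

```text
time: 3.62
eef_pos: [0.5296, -0.0266, 0.1584]
tool_rot: [-2.045, -2.385, -0.0]
wrist_force: [0.0, -0.0, 0.0]
finger_gap: 0.401
```

Request:
step_arm(
  commands=[
    [[0,0,0],0,-1],
    [[0,0,0],0,-1],
    [[0,0,0],0,-1],
    [[0,0,0],0,-1],
    [[0,0,0],0,-1],
    [[0,0,-15],0,-1],
    [[0,0,-30],0,-1],
    [[0,0,-45],0,-1],
    [[0,0,-55],0,-1],
    [[0,0,-55],0,-1],
  ],
)

```text
time: 4.88
eef_pos: [0.5303, -0.0265, 0.2144]
tool_rot: [2.044, 2.384, 0.003]
wrist_force: [-0.5, -0.5, -4.7]
finger_gap: 0.12
```

Run:
```python
from h import *
print(go((.519,.332,.213)),state()["wrist_force"],state()["finger_gap"])
```

```text
([356.0, 43.6, 1.6], None, np.float64(0.153)) [-0.46150823 -0.45457952 -4.66964872] 0.11991073265989267
```

Request:
step_arm(
  commands=[
    [[25,3,0],0,-1],
    [[60,7,0],0,-1],
    [[105,13,0],0,-1],
    [[155,19,0],0,-1],
    [[205,25,0],0,-1],
    [[255,31,0],0,-1],
    [[300,37,0],0,-1],
    [[335,41,0],0,-1],
    [[356,44,0],0,-1],
    [[356,44,0],0,-1],
  ],
)

```text
time: 6.12
eef_pos: [0.5183, 0.3332, 0.2126]
tool_rot: [-2.042, -2.387, 0.002]
wrist_force: [-0.1, -0.6, -4.3]
finger_gap: 0.136
```

Run:
```python
from h import *
s=state();print(go((.519,.332,.132)),s["wrist_force"],s["finger_gap"],s["tool_rot"])
grab("side","side1")
```

```text
([-1.3, 0.6, 80.6], None, np.float64(0.156)) [-0.08695517 -0.63892986 -4.34920903] 0.1358259027573143 [-2.04192546e+00 -2.38710666e+00  1.65107727e-03]
```

View pics/side1.png

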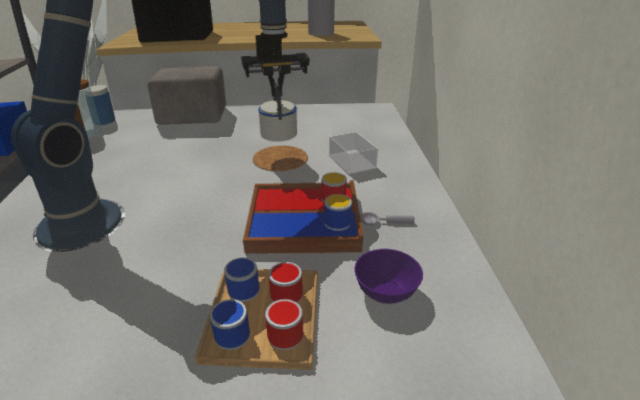

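The pot is hanging upright above and behind the mat (mat at 280,158), so I'll lower it.

Request:
step_arm(
  commands=[
    [[0,0,25],0,-1],
    [[0,0,50],0,-1],
    [[0,0,68],0,-1],
    [[0,0,76],0,-1],
    [[0,0,80],0,-1],
    [[0,0,82],0,-1],
    [[0,0,82],0,-1],
  ],
)

```text
time: 7.05
eef_pos: [0.5191, 0.3322, 0.1319]
tool_rot: [2.045, 2.385, 0.001]
wrist_force: [-0.6, -0.1, -3.9]
finger_gap: 0.12
```

Request:
step_arm(
  commands=[
    [[0,0,1],0,-1],
    [[0,0,2],0,-1],
    [[0,0,2],0,-1],
  ],
)

```text
time: 7.42
eef_pos: [0.519, 0.3328, 0.1308]
tool_rot: [-2.044, -2.384, -0.002]
wrist_force: [-4.4, -0.8, 6.3]
finger_gap: 0.123
```

Request:
step_arm(
  commands=[
    [[0,0,1],0,-1],
    [[0,0,2],0,-1],
    [[0,0,2],0,-1],
  ],
)

```text
time: 7.8
eef_pos: [0.519, 0.333, 0.1307]
tool_rot: [-2.043, -2.384, -0.004]
wrist_force: [-6.8, -1.9, 16.4]
finger_gap: 0.123
```

Contact made. I'll ease off the downward push, open the gripper and rise.

Request:
step_arm(
  commands=[
    [[0,0,-3],0,-0.3],
    [[0,0,-3],0,0],
    [[0,0,-3],0,0],
    [[0,0,-3],0,0.5],
    [[0,0,-3],0,0.5],
    [[0,0,-3],0,0.5],
    [[0,0,-3],0,0.5],
    [[0,0,-25],0,0.5],
    [[0,0,-70],0,1],
    [[0,0,-120],0,1],
  ],
)

```text
time: 9.05
eef_pos: [0.5184, 0.3318, 0.2481]
tool_rot: [-2.045, -2.385, 0.002]
wrist_force: [0.8, 0.7, 0.3]
finger_gap: 0.899
```

Run:
```python
from h import *
s=state();print(s["eef_pos"],s["finger_gap"],s["joint_pos"].round(2))
for n in("scene","side"):
    im,c=grab(n,n+"2")
    for b in blobs(mask(im,"yellow")): print(n,b[0].round(1),toplane(c,b[0],.094).round(3))
    for col in ("blue","red"):
        for b in blobs(mask(im,col),60):
            print(n,col,b[0].round(1),b[3],toplane(c,b[0],.068).round(3))
            if b[1]>1000: print(cv2.approxPolyDP(cv2.convexHull(toplane(c,np.argwhere(b[2])[:,::-1],.032).astype(np.float32)),.006,True)[:,0].round(3).tolist())
print(go((.664,.031,.27),1.53))
```

```text
[0.51844731 0.33176177 0.24809918] 0.899194333294209 [-0.98  0.37  0.46  1.67 -0.18  1.14 -0.32]
scene [332.5 204.4] [[0.663 0.03 ]]
scene [298.6 222.8] [[ 0.664 -0.077]]
scene blue [280.5 208.7] [ 253  176   65   75 1774] [[ 0.586 -0.092]]
[[0.6959999799728394, -0.04100000113248825], [0.4650000035762787, -0.029999999329447746], [0.4569999873638153, -0.11800000071525574], [0.6909999847412109, -0.12999999523162842]]
scene blue [204.8 202.4] [197 196  16  14 160] [[ 0.454 -0.266]]
scene blue [210.4 214.7] [200 208  18  12  85] [[ 0.499 -0.269]]
scene blue [166.3 218.3] [159 212  16  14 170] [[ 0.444 -0.38 ]]
scene blue [173.5 230.5] [164 222  18  14 105] [[ 0.491 -0.377]]
scene red [315.3 191.5] [ 286  159   68   74 1771] [[0.589 0.02 ]]
[[0.7009999752044678, 0.07599999755620956], [0.46399998664855957, 0.08699999749660492], [0.45899999141693115, 0.0010000000474974513], [0.4729999899864197, -0.009999999776482582], [0.6919999718666077, -0.017999999225139618], [0.703000009059906, 0.010999999940395355]]
scene red [211.5 228.7] [204 222  16  14 172] [[ 0.541 -0.284]]
scene red [217.2 242. ]
[... 574 characters left out ...]
02  30  22 417] [[ 0.448 -0.382]]
side blue [230.4 336. ] [213 324  35  23 509] [[ 0.456 -0.433]]
side red [286.5 200.3] [ 255  189   69   21 1183] [[ 0.545 -0.029]]
[[0.6349999904632568, -0.01899999938905239], [0.6340000033378601, 0.0430000014603138], [0.6169999837875366, 0.07400000095367432], [0.47099998593330383, 0.08799999952316284], [0.46399998664855957, -0.008999999612569809]]
side red [285.2 272.6] [273 264  25  18 341] [[ 0.544 -0.286]]
side red [285.8 291.7] [270 283  32  17 381] [[ 0.546 -0.336]]
side red [283.3 312.4] [269 302  30  22 515] [[ 0.542 -0.386]]
side red [282.1 336.2] [267 324  33  23 461] [[ 0.54  -0.437]]
([-320.4, 94.4, -17.2], np.float64(-1.377), np.float64(0.153))
```

View pics/scene2.png

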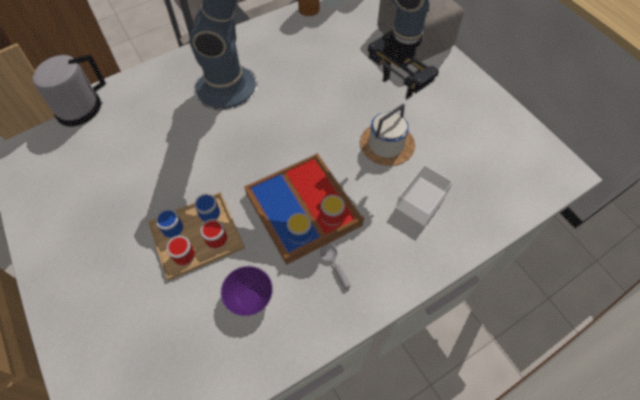

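Pot stands on the mat (388,140). Next is old red.

Request:
step_arm(
  commands=[
    [[-60,18,0],-0.15,1],
    [[-320,94,30],-1.377,0.8],
    [[-320,94,30],-1.377,0.8],
    [[-320,94,50],-1.377,0.8],
    [[-320,94,70],-1.377,0.8],
    [[-320,94,70],-1.377,0.8],
    [[-320,94,70],-1.377,0.8],
    [[-320,94,70],-1.377,0.8],
    [[-320,94,70],-1.377,0.8],
    [[-320,94,70],-1.377,0.8],
  ],
)

```text
time: 10.4
eef_pos: [0.6604, 0.0301, 0.1771]
tool_rot: [-0.067, -3.14, 0.0]
wrist_force: [0.0, 0.9, -0.4]
finger_gap: 0.902
```

Run:
```python
from h import *
s=state();print(s["joint_pos"].round(2),s["eef_pos"])
im,c=grab("wrist","w3")
for b in blobs(mask(im,"yellow")): print(b[0].round(1),b[3],toplane(c,b[0],.094).round(4))
for n in("scene",):
    im,c=grab(n)
    for b in blobs(mask(im,"yellow")): print(b[0].round(1),b[3],toplane(c,b[0],.094).round(4))
print(go((.664,.030,.048),1.53))
```

```text
[-0.27  0.49  0.23  1.63 -0.12  1.04  1.52] [0.66038128 0.03014172 0.17708628]
[320.1 210. ] [ 291  182   59   57 2681] [[0.6655 0.0292]]
[200.5 214.3] [ 171  187   58   57 2451] [[ 0.6651 -0.0769]]
[168.9 257. ] [159 232  26  51 622] [[ 0.7051 -0.1129]]
[475.6 244. ] [466 232  17  26 163] [[0.704  0.1702]]
[477.6 270.7] [470 258  14  24 145] [[0.7312 0.1747]]
[448.1 298.7] [ 280  290  308   16 2577] [[0.7597 0.1487]]
[332.4 204.4] [324 197  18  16 222] [[0.663  0.0298]]
[298.5 222.8] [290 215  18  17 237] [[ 0.6635 -0.0776]]
([-3.6, -0.1, 129.3], np.float64(-0.001), np.float64(1.529))
```

View pics/w3.png

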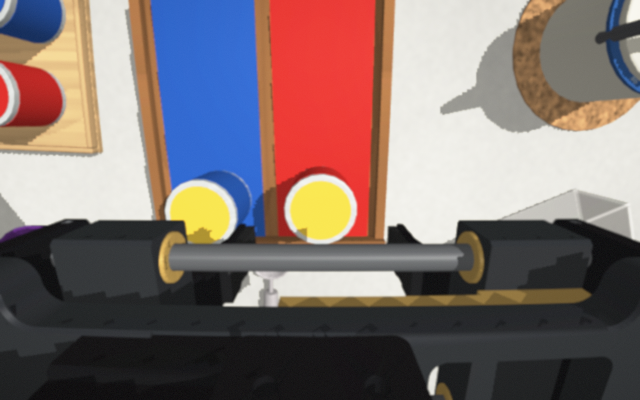

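Both views agree (yellow lids at 320,210 and 200,214). Descend and grip old red.

Request:
step_arm(
  commands=[
    [[-4,0,50],0,0.8],
    [[-4,0,95],0,0.8],
    [[-4,0,120],0,0.8],
    [[-4,0,129],0,0.8],
    [[-4,0,129],0,0.8],
    [[-4,0,129],0,-1],
    [[-4,0,129],0,-1],
    [[-4,0,129],0,-1],
    [[-4,0,129],0,-1],
  ],
  newtons=35,
)

```text
time: 11.62
eef_pos: [0.6653, 0.0298, 0.0497]
tool_rot: [0.064, 3.139, 0.0]
wrist_force: [-1.2, 0.2, 5.9]
finger_gap: 0.727
```

Run:
```python
from h import *
s=state();print(s["wrist_force"],s["finger_gap"],s["eef_pos"]);print(go((.5005,.036,.048)))
```

```text
[-1.21512819  0.15038539  5.88363559] 0.7272489228884673 [0.66534767 0.02976815 0.04966388]
([165.0, -0.5, 1.3], None, np.float64(1.53))
```

Request:
step_arm(
  commands=[
    [[0,0,-12],0,-1],
    [[25,0,-15],0,-1],
    [[65,0,-15],0,-1],
    [[110,0,-15],0,-1],
    [[145,0,-15],0,-1],
    [[165,0,-15],0,-1],
    [[165,0,-15],0,-1],
    [[165,0,-6],0,-1],
    [[165,0,0],0,-1],
    [[165,0,1],0,-1],
  ],
)

```text
time: 12.88
eef_pos: [0.501, 0.0367, 0.0491]
tool_rot: [0.064, 3.141, 0.001]
wrist_force: [-8.5, -0.2, 26.4]
finger_gap: 0.732
```

Run:
```python
from h import *
s=state();print(s["wrist_force"],s["finger_gap"],s["eef_pos"]);print(go((.5005,.036,.049)))
im,c=grab("scene")
for b in blobs(mask(im,"yellow")): print(b[0].round(1),b[3],toplane(c,b[0],.094).round(4))
```

```text
[-8.5347098  -0.19229504 26.44851182] 0.7323652825730631 [0.50096251 0.03668482 0.0491139 ]
([0.4, -0.7, 0.1], None, np.float64(1.53))
[301.3 160.9] [297 158  12   7  34] [[0.4911 0.0322]]
[305.9 165.6] [300 162  13   7  53] [[0.5128 0.0348]]
[298.5 222.7] [290 215  18  16 235] [[ 0.6632 -0.0774]]
```

Request:
step_arm(
  commands=[
    [[0,0,-2],0,-1],
    [[0,0,-2],0,0.8],
    [[0,0,-2],0,0.8],
    [[0,0,-2],0,0.8],
    [[0,0,-2],0,0.8],
    [[0,0,-30],0,0.8],
    [[0,0,-80],0,0.8],
    [[0,0,-125],0,0.8],
    [[0,0,-125],0,0.8],
  ],
)

```text
time: 14.05
eef_pos: [0.5023, 0.0369, 0.1759]
tool_rot: [0.064, 3.133, 0.003]
wrist_force: [-0.8, -0.3, -0.2]
finger_gap: 0.898
```

Run:
```python
from h import *
s=state();print(s["wrist_force"],s["finger_gap"],s["eef_pos"])
for n in("scene","side"):
    im,c=grab(n)
    for b in blobs(mask(im,"yellow"),60): print(n,b[0].round(1),b[3],toplane(c,b[0],.094).round(4))
print(go((.664,-.077,.14),1.53))
```

```text
[-0.77463239 -0.31323138 -0.15405396] 0.8983645027237799 [0.50226537 0.03690878 0.17590406]
scene [304.1 161.9] [296 156  17  13 179] [[0.4985 0.0371]]
scene [298.5 222.7] [290 215  18  16 234] [[ 0.6631 -0.0774]]
side [268.5 178.3] [259 174  20  10 163] [[0.5003 0.0362]]
side [337.8 200.6] [327 195  23  12 221] [[ 0.6648 -0.0779]]
([-169.0, -106.9, 32.4], np.float64(0.0), np.float64(1.53))
```

Request:
step_arm(
  commands=[
    [[-45,-30,0],0,0.8],
    [[-90,-60,0],0,0.8],
    [[-140,-90,0],0,0.8],
    [[-167,-107,15],0,0.8],
    [[-167,-107,50],0,0.8],
    [[-167,-107,100],0,0.8],
    [[-167,-107,120],0,0.8],
    [[-167,-107,127],0,0.8],
    [[-167,-107,127],0,0.8],
  ],
)

```text
time: 15.28
eef_pos: [0.6628, -0.0772, 0.046]
tool_rot: [0.064, 3.14, -0.0]
wrist_force: [-0.6, 0.1, -0.0]
finger_gap: 0.902
```

Request:
step_arm(
  commands=[
    [[0,0,0],0,-1],
    [[0,0,0],0,-1],
    [[0,0,0],0,-1],
    [[0,0,0],0,-1],
    [[0,0,0],0,-1],
  ],
)

```text
time: 15.9
eef_pos: [0.663, -0.0774, 0.0468]
tool_rot: [0.064, 3.139, -0.0]
wrist_force: [-1.0, -0.6, 5.1]
finger_gap: 0.728
```

Run:
```python
from h import *
s=state();print(s["wrist_force"],s["finger_gap"],s["eef_pos"]);print(go((.4965,-.0785,.048),1.529))
```

```text
[-0.96610886 -0.57342525  5.11967693] 0.7275071333983691 [ 0.66302318 -0.07738879  0.04678273]
([166.3, -7.9, -1.6], np.float64(0.001), np.float64(1.53))
```

Request:
step_arm(
  commands=[
    [[0,0,-12],0,-1],
    [[25,-2,-15],0,-1],
    [[65,-4,-15],0,-1],
    [[110,-6,-15],0,-1],
    [[145,-8,-15],0,-1],
    [[166,-8,-15],0,-1],
    [[166,-8,-15],0,-1],
    [[166,-8,-7],0,-1],
    [[166,-8,-2],0,-1],
    [[166,-8,-1],0,-1],
  ],
)

```text
time: 17.15
eef_pos: [0.4969, -0.0782, 0.0466]
tool_rot: [-0.063, -3.141, -0.001]
wrist_force: [-3.6, 0.5, 12.5]
finger_gap: 0.729
```

Request:
step_arm(
  commands=[
    [[0,0,0],0,-0.3],
    [[0,0,0],0,0.8],
    [[0,0,0],0,0.8],
    [[0,0,0],0,0.8],
    [[0,0,0],0,0.8],
    [[0,0,-30],0,0.8],
    [[0,0,-80],0,0.8],
    [[0,0,-125],0,0.8],
    [[0,0,-125],0,0.8],
  ],
)

```text
time: 18.27
eef_pos: [0.4985, -0.0786, 0.1748]
tool_rot: [0.064, 3.133, 0.001]
wrist_force: [0.2, 1.1, -0.6]
finger_gap: 0.899
```

```bash
cat > look.py <<'E'
from h import *
import sys
s=state();print(s["time"],s["wrist_force"].round(1),s["finger_gap"],s["eef_pos"].round(4))
for n in("scene","side"):
    im,c=grab(n,sys.argv[1]+n if len(sys.argv)>1 else None)
    for b in blobs(mask(im,"yellow"),60): print(n,b[0].round(1),b[3],toplane(c,b[0],.094).round(4))
    for col in("blue","red"):
        for b in blobs(mask(im,col),60):
            if b[3][2]<36 and b[0][0]>100: print(n,col,b[0].round(1),b[3],"tray",toplane(c,b[0],.068).round(3),"lane",toplane(c,b[0],.094).round(3))
E
python3 look.py
```

```text
18.275 [ 0.2  1.1 -0.6] 0.8990099265641239 [ 0.4985 -0.0786  0.1748]
scene [304.1 161.8] [296 155  17  14 180] [[0.4983 0.0372]]
scene [269.1 178.9] [261 172  17  15 194] [[ 0.4972 -0.0777]]
scene blue [204.7 202.4] [197 196  16  14 168] tray [[ 0.454 -0.266]] lane [[ 0.471 -0.267]]
scene blue [210.4 214.5] [201 208  17  12  77] tray [[ 0.499 -0.268]] lane [[ 0.515 -0.269]]
scene blue [166.3 218.3] [159 212  16  14 175] tray [[ 0.444 -0.381]] lane [[ 0.461 -0.379]]
scene blue [173.5 230.3] [164 222  18  14 107] tray [[ 0.49  -0.377]] lane [[ 0.507 -0.376]]
scene red [211.5 229. ] [204 223  16  13 167] tray [[ 0.542 -0.285]] lane [[ 0.557 -0.286]]
scene red [217.4 241.9] [208 234  18  13  86] tray [[ 0.586 -0.287]] lane [[ 0.601 -0.288]]
scene red [177.7 245.8] [170 239  16  15 187] tray [[ 0.54  -0.385]] lane [[ 0.555 -0.384]]
scene red [185.5 258.1] [175 250  19  14  99] tray [[ 0.585 -0.381]] lane [[ 0.599 -0.38 ]]
side [270.8 178.1] [265 174  14  10 120] [[0.5062 0.0365]]
side [265.8 202.8] [255 197  23  13 228] [[ 0.4991 -0.0777]]
side blue [253.8 230.4] [250 220  12  17  98] tray [[ 0.474 -0.147]] lane [[ 0.479 -0.182]]
side blue [239.9 267.3] [227 259  26  17 346] tray [[ 0.456 -0.266]] lane [[ 0.461 -0.295]]
side blue [243.9 290.5] [234 280  20  19 172] tray [[ 0.469 -0.33 ]] lane [[ 0.474 -0.356]]
side blue [227.4 312.1] [213 302  30  22 510] tray [[ 0.445 -0.381]] lane [[ 0.451 -0.404]]
side blue [228.9 338.1] [218 329  23  18 254] tray [[ 0.454 -0.437]] lane [[ 0.46  -0.458]]
side red [285.3 272.4] [272 264  27  18 311] tray [[ 0.544 -0.285]] lane [[ 0.546 -0.313]]
side red [286.4 291.7] [271 280  31  21 379] tray [[ 0.547 -0.337]] lane [[ 0.548 -0.363]]
side red [283.2 312.3] [269 302  29  22 505] tray [[ 0.541 -0.386]] lane [[ 0.543 -0.409]]
```

Run:
```python
from h import *
print(go((.542,-.285,.026),1.55))
```

```text
([-54.5, -204.9, 145.3], np.float64(-0.02), np.float64(1.53))
```

Request:
step_arm(
  commands=[
    [[-12,-45,0],0,0.8],
    [[-26,-100,0],0,0.8],
    [[-40,-155,0],-0.02,0.8],
    [[-45,-195,0],-0.02,0.8],
    [[-45,-206,30],-0.02,0.8],
    [[-45,-206,70],-0.02,0.8],
    [[-45,-206,70],-0.02,0.8],
    [[-45,-206,70],-0.02,0.8],
  ],
)

```text
time: 19.38
eef_pos: [0.5328, -0.286, 0.1015]
tool_rot: [-0.032, -3.141, 0.0]
wrist_force: [0.6, -0.8, 0.1]
finger_gap: 0.9
```

Run:
```python
from h import *
s=state();print(s["joint_pos"].round(2),s["eef_pos"])
im,c=grab("wrist","w4")
for col in("blue","red"):
    for b in blobs(mask(im,col),400): print(col,b[0].round(1),b[3],toplane(c,b[0],.068).round(4))
print(go((.542,-.285,.026),1.55))
```

```text
[ 0.17  0.5   0.34  1.84 -0.22  0.84  2.17] [ 0.53275134 -0.28595331  0.10148657]
blue [172.3  97.1] [ 133   55   79   85 5224] [[ 0.4458 -0.3805]]
blue [228.3 107.6] [ 205   65   38   78 1147] [[ 0.4535 -0.3444]]
blue [349.3 109.5] [ 309   68   81   84 5295] [[ 0.4565 -0.2661]]
blue [562.6 167. ] [ 506  113  134  118 9435] [[ 0.4961 -0.1169]]
red [221.9 201.8] [ 179  182   67   53 1281] [[ 0.5163 -0.3548]]
red [322.3 190.3] [290 182  66  24 551] [[ 0.5096 -0.2846]]
red [191.4 222.6] [ 153  204   67   39 1370] [[ 0.5312 -0.3784]]
red [323.2 225.6] [ 288  204   72   40 2304] [[ 0.5352 -0.2844]]
([-8.6, 1.4, 76.3], np.float64(0.0), np.float64(1.55))
```

View pics/w4.png

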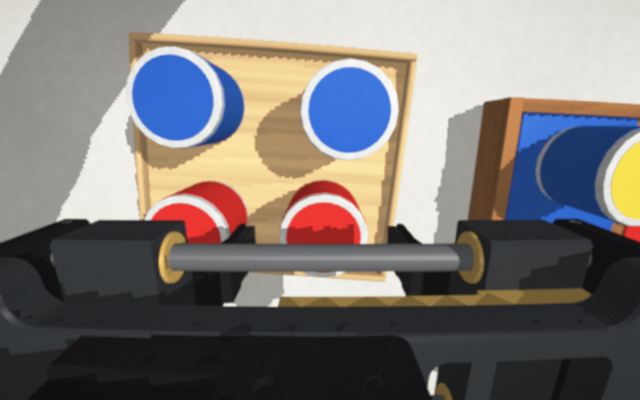

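Lids sit as computed (red at 323,215 directly under the jaws, blue at 350,110 and 172,97). Descend and grip.

Request:
step_arm(
  commands=[
    [[-9,1,30],0,0.8],
    [[-9,1,60],0,0.8],
    [[-9,1,75],0,0.8],
    [[-9,1,75],0,0.8],
    [[-9,1,75],0,-1],
    [[-9,1,75],0,-1],
    [[-9,1,75],0,-1],
    [[-9,1,75],0,-1],
    [[-9,1,75],0,-1],
  ],
)

```text
time: 20.55
eef_pos: [0.5423, -0.2853, 0.0275]
tool_rot: [0.033, 3.14, -0.0]
wrist_force: [0.1, 0.6, 6.9]
finger_gap: 0.723
```

Request:
step_arm(
  commands=[
    [[0,0,-30],0,-1],
    [[0,0,-70],0,-1],
    [[0,0,-110],0,-1],
    [[0,0,-118],0,-1],
    [[0,0,-118],0,-1],
  ],
)

```text
time: 21.18
eef_pos: [0.5411, -0.2848, 0.1437]
tool_rot: [-0.032, -3.141, -0.001]
wrist_force: [-0.1, -0.0, -2.5]
finger_gap: 0.726
```

Run:
```python
from h import *
s=state();print(s["wrist_force"],s["finger_gap"],s["eef_pos"],s["joint_pos"].round(2))
print(go((.578,.033,.144),1.529))
```

```text
[-0.05139565 -0.03272466 -2.52497059] 0.7262279700292971 [ 0.54110122 -0.28479937  0.14371078] [ 0.15  0.46  0.36  1.79 -0.2   0.93  2.14]
([-30.3, 318.5, -0.1], np.float64(0.021), np.float64(1.55))
```

Request:
step_arm(
  commands=[
    [[-3,30,0],0,-1],
    [[-8,75,0],0.02,-1],
    [[-13,125,0],0.02,-1],
    [[-18,180,0],0.02,-1],
    [[-23,235,0],0.02,-1],
    [[-27,280,0],0.02,-1],
    [[-30,310,0],0.02,-1],
    [[-30,318,0],0.02,-1],
    [[-30,318,0],0.02,-1],
    [[-30,318,0],0.02,-1],
  ],
)

```text
time: 22.42
eef_pos: [0.5778, 0.0298, 0.1439]
tool_rot: [-0.069, -3.14, 0.002]
wrist_force: [0.8, -0.6, -2.5]
finger_gap: 0.729
```

```bash
python3 - <<'E'
from h import *
s=state();print(s["wrist_force"],s["finger_gap"],s["eef_pos"],s["joint_pos"].round(2))
print(go((.578,.033,.0535),1.529))
E
python3 look.py | grep -E "yellow|scene|side \["
```

```text
[ 0.81283354 -0.59484845 -2.53342599] 0.728932714960843 [0.57776997 0.02981038 0.14393248] [-0.36  0.4   0.31  1.86 -0.15  0.9   1.54]
([-0.2, 3.3, 90.4], np.float64(-0.002), np.float64(1.527))
scene [269.1 178.7] [261 172  17  14 191] [[ 0.4967 -0.0774]]
scene blue [204.7 202.4] [197 196  16  14 166] tray [[ 0.454 -0.266]] lane [[ 0.471 -0.267]]
scene blue [210.3 215.4] [201 208  18  13 103] tray [[ 0.501 -0.27 ]] lane [[ 0.517 -0.271]]
scene blue [166.3 218.2] [159 212  16  14 167] tray [[ 0.443 -0.38 ]] lane [[ 0.461 -0.379]]
scene blue [173.8 230.3] [164 222  18  14 112] tray [[ 0.49  -0.377]] lane [[ 0.507 -0.375]]
scene red [177.7 245.8] [169 238  17  16 181] tray [[ 0.54  -0.385]] lane [[ 0.556 -0.384]]
scene red [185.4 258. ] [175 249  18  15  90] tray [[ 0.585 -0.381]] lane [[ 0.599 -0.38 ]]
side [268.5 178.3] [259 174  20  10 163] [[0.5003 0.0362]]
side [265.8 202.8] [255 196  23  14 231] [[ 0.4992 -0.0775]]
```

Request:
step_arm(
  commands=[
    [[0,1,30],0,-1],
    [[0,1,60],0,-1],
    [[0,1,80],0,-1],
    [[0,1,88],0,-1],
    [[0,1,90],0,-1],
    [[0,1,90],0,-1],
  ],
)

```text
time: 23.28
eef_pos: [0.5789, 0.0329, 0.0551]
tool_rot: [0.065, 3.14, 0.0]
wrist_force: [1.0, -0.4, -2.9]
finger_gap: 0.728
```

Request:
step_arm(
  commands=[
    [[0,0,1],0,-1],
    [[0,0,1],0,0.0],
    [[0,0,1],0,0.8],
    [[0,0,1],0,0.8],
    [[0,0,1],0,0.8],
    [[0,0,1],0,0.8],
    [[0,0,-30],0,0.8],
    [[0,0,-70],0,0.8],
    [[0,0,-110],0,0.8],
    [[0,0,-110],0,0.8],
  ],
)

```text
time: 24.52
eef_pos: [0.5806, 0.0332, 0.1678]
tool_rot: [0.064, 3.134, 0.002]
wrist_force: [0.5, 0.1, -0.2]
finger_gap: 0.898
```

```bash
python3 look.py | grep -vE "lane...?0.5[019]"; python3 -c "
from h import *
print(go((.541,-.386,.10),1.56))"
```

```text
24.525 [ 0.5  0.1 -0.2] 0.8980956908783092 [0.5806 0.0332 0.1678]
scene [269.1 178.8] [261 172  17  14 190] [[ 0.4968 -0.0775]]
scene blue [204.7 202.4] [197 196  16  14 167] tray [[ 0.454 -0.266]] lane [[ 0.471 -0.267]]
scene blue [210.3 215.5] [200 209  19  12 105] tray [[ 0.501 -0.27 ]] lane [[ 0.518 -0.271]]
scene blue [166.4 218.3] [159 212  16  14 173] tray [[ 0.444 -0.38 ]] lane [[ 0.462 -0.379]]
scene blue [173.5 230.3] [163 222  19  14 111] tray [[ 0.49  -0.377]] lane [[ 0.507 -0.376]]
scene red [317.2 181.6] [310 176  15  12 148] tray [[0.563 0.042]] lane [[0.577 0.034]]
scene red [177.5 245.7] [170 239  17  15 185] tray [[ 0.54  -0.386]] lane [[ 0.555 -0.384]]
scene red [185.5 258.1] [175 249  18  15  98] tray [[ 0.585 -0.381]] lane [[ 0.599 -0.38 ]]
side [268.5 178.3] [259 174  20  10 163] [[0.5003 0.0362]]
side [265.9 202.9] [255 197  23  13 229] [[ 0.4992 -0.0778]]
side blue [269.3 222.3] [263 216  14  14  86] tray [[ 0.507 -0.118]] lane [[ 0.51  -0.155]]
side blue [253.7 230.5] [250 220  11  17  97] tray [[ 0.474 -0.147]] lane [[ 0.479 -0.182]]
side blue [239.9 267.3] [227 259  27  18 351] tray [[ 0.456 -0.266]] lane [[ 0.461 -0.295]]
side blue [239.5 292.6] [232 283  18  16 106] tray [[ 0.462 -0.335]] lane [[ 0.467 -0.361]]
side blue [232.  310.3] [221 302  22  21 259] tray [[ 0.453 -0.377]] lane [[ 0.459 -0.401]]
side blue [230.3 336.3] [213 325  35  22 500] tray [[ 0.456 -0.433]] lane [[ 0.462 -0.455]]
side red [299.8 178. ] [291 174  19   9 134] tray [[0.58  0.079]] lane [[0.579 0.033]]
side red [296.1 196.8] [281 187  31  23 379] tray [[ 0.568 -0.015]] lane [[ 0.569 -0.056]]
side red [283.3 312.6] [269 302  29  22 483] tray [[ 0.542 -0.386]] lane [[ 0.543 -0.41 ]]
([19.8, -420.4, 64.1], np.float64(-0.03), np.float64(1.53))
```

Request:
step_arm(
  commands=[
    [[2,-40,0],0,0.8],
    [[5,-95,0],-0.01,0.8],
    [[8,-155,0],-0.02,0.8],
    [[11,-215,0],-0.03,0.8],
    [[14,-275,0],-0.03,0.8],
    [[17,-335,0],-0.03,0.8],
    [[20,-390,0],-0.03,0.8],
    [[20,-420,20],-0.03,0.8],
    [[20,-420,60],-0.03,0.8],
    [[20,-420,70],-0.03,0.8],
  ],
)

```text
time: 25.88
eef_pos: [0.5385, -0.384, 0.0898]
tool_rot: [-0.018, -3.134, -0.007]
wrist_force: [0.2, -0.3, 0.7]
finger_gap: 0.898
```

Request:
step_arm(
  commands=[
    [[0,0,0],0,0.8],
  ],
)

```text
time: 26.0
eef_pos: [0.5408, -0.3846, 0.093]
tool_rot: [-0.016, -3.139, -0.003]
wrist_force: [-0.1, -1.0, 1.6]
finger_gap: 0.901
```

```bash
python3 -c "
from h import *
s=state();print(s['joint_pos'].round(2),s['eef_pos'])
for n in('scene','side'):
    im,c=grab(n)
    for b in blobs(mask(im,'red'),60):
        if b[0][1]>230: print(n,b[0].round(1),b[3],toplane(c,b[0],.068).round(4))
print(go((.541,-.386,.026),1.56))"
```

```text
[ 0.3   0.6   0.37  1.7  -0.26  0.9   2.34] [ 0.54076272 -0.38460203  0.09304843]
scene [177.6 245.8] [170 239  16  15 190] [[ 0.54   -0.3856]]
scene [185.7 258. ] [176 250  17  14  86] [[ 0.585  -0.3807]]
side [282.6 336.5] [268 326  33  21 444] [[ 0.5409 -0.4376]]
([1.1, -0.4, 69.3], np.float64(0.001), np.float64(1.561))
```

Request:
step_arm(
  commands=[
    [[0,-1,30],0,0.8],
    [[0,-1,55],0,0.8],
    [[0,-1,66],0,0.8],
    [[0,-1,66],0,0.8],
    [[0,-1,66],0,-1],
    [[0,-1,66],0,-1],
    [[0,-1,66],0,-1],
    [[0,-1,66],0,-1],
    [[0,-1,66],0,-1],
  ],
)

```text
time: 27.22
eef_pos: [0.5418, -0.3867, 0.0295]
tool_rot: [0.017, 3.14, 0.0]
wrist_force: [-0.1, 2.6, 5.7]
finger_gap: 0.722
```

Request:
step_arm(
  commands=[
    [[0,0,-30],0,-1],
    [[0,0,-70],0,-1],
    [[0,0,-110],0,-1],
    [[0,0,-118],0,-1],
    [[0,0,-118],0,-1],
  ],
)

```text
time: 27.85
eef_pos: [0.5407, -0.3864, 0.1457]
tool_rot: [-0.017, -3.141, -0.001]
wrist_force: [0.4, 0.4, -3.2]
finger_gap: 0.726
```

Run:
```python
from h import *
s=state();print(s["wrist_force"],s["finger_gap"],s["eef_pos"],s["joint_pos"].round(2))
print(go((.656,.0297,.144),1.529))
```

```text
[ 0.40090795  0.38081497 -3.20311132] 0.7264864581736943 [ 0.54074822 -0.38636034  0.14568345] [ 0.29  0.54  0.39  1.66 -0.24  0.99  2.32]
([-110.8, 417.3, 1.8], np.float64(0.031), np.float64(1.56))
```

Request:
step_arm(
  commands=[
    [[-8,30,0],0,-1],
    [[-20,75,0],0.01,-1],
    [[-34,128,0],0.02,-1],
    [[-49,183,0],0.03,-1],
    [[-63,238,0],0.03,-1],
    [[-78,293,0],0.03,-1],
    [[-92,346,0],0.03,-1],
    [[-104,390,0],0.03,-1],
    [[-111,415,0],0.03,-1],
    [[-111,417,0],0.03,-1],
  ],
)

```text
time: 29.1
eef_pos: [0.6555, 0.0322, 0.1436]
tool_rot: [-0.056, -3.137, -0.001]
wrist_force: [0.1, -0.6, -2.1]
finger_gap: 0.73
```

Request:
step_arm(
  commands=[
    [[0,0,0],0,-1],
    [[0,0,30],0,-1],
    [[0,0,60],0,-1],
    [[0,0,80],0,-1],
    [[0,0,88],0,-1],
    [[0,0,88],0,-1],
  ],
)

```text
time: 29.85
eef_pos: [0.6566, 0.0284, 0.0583]
tool_rot: [-0.065, -3.141, 0.0]
wrist_force: [-0.6, -0.0, -1.4]
finger_gap: 0.727
```

Request:
step_arm(
  commands=[
    [[0,1,2],0,-1],
    [[0,1,2],0,-1],
    [[0,1,2],0,0.0],
    [[0,1,2],0,0.8],
    [[0,1,2],0,0.8],
    [[0,1,2],0,0.8],
    [[0,1,-30],0,0.8],
    [[0,1,-70],0,0.8],
    [[0,1,-110],0,0.8],
    [[0,1,-110],0,0.8],
  ],
)

```text
time: 31.1
eef_pos: [0.6591, 0.0299, 0.1725]
tool_rot: [0.064, 3.133, 0.002]
wrist_force: [0.4, 0.4, -0.7]
finger_gap: 0.906
```

```bash
python3 look.py l3| grep -E "yellow|scene|\["; python3 -c "
from h import *
print(go((.455,-.266,.10),1.55))"
```

```text
31.1 [ 0.4  0.4 -0.7] 0.9059519359973699 [0.6591 0.0299 0.1725]
scene [303. 160.] [296 156  14   9 107] [[0.4909 0.038 ]]
scene [260.7 180. ] [252 173  18  15 196] [[ 0.4878 -0.0996]]
scene blue [204.7 202.4] [197 196  16  14 167] tray [[ 0.454 -0.266]] lane [[ 0.471 -0.267]]
scene blue [210.3 215.3] [200 208  19  13 101] tray [[ 0.501 -0.27 ]] lane [[ 0.517 -0.271]]
scene blue [166.4 218.2] [159 212  16  14 171] tray [[ 0.444 -0.38 ]] lane [[ 0.461 -0.379]]
scene blue [173.5 230.5] [163 222  19  14 117] tray [[ 0.49  -0.378]] lane [[ 0.507 -0.376]]
scene red [331.1 202.1] [324 196  15  13 162] tray [[0.642 0.04 ]] lane [[0.655 0.031]]
side [268.5 178.3] [259 174  20  10 163] [[0.5003 0.0362]]
side [261.2 208.3] [250 202  23  13 239] [[ 0.4899 -0.0998]]
side blue [239.8 267.4] [227 259  27  18 351] tray [[ 0.456 -0.266]] lane [[ 0.461 -0.295]]
side blue [238.2 292. ] [231 286  13  13  62] tray [[ 0.459 -0.333]] lane [[ 0.465 -0.359]]
side blue [224.5 316.7] [214 309  21  14 137] tray [[ 0.441 -0.391]] lane [[ 0.448 -0.414]]
side blue [229.7 336.4] [213 325  34  22 481] tray [[ 0.455 -0.433]] lane [[ 0.461 -0.455]]
side red [299.9 177.9] [291 174  19   9 135] tray [[0.58  0.079]] lane [[0.58  0.033]]
side red [330.4 177.6] [321 174  20   9 129] tray [[0.661 0.076]] lane [[0.656 0.03 ]]
side red [347.  196.6] [342 188  11  20 148] tray [[ 0.694 -0.021]] lane [[ 0.688 -0.062]]
side red [287.2 198.1] [282 189  14  21 134] tray [[ 0.547 -0.019]] lane [[ 0.548 -0.06 ]]
([189.3, -304.2, 68.3], np.float64(-0.02), np.float64(1.53))
```

View pics/l3side.png

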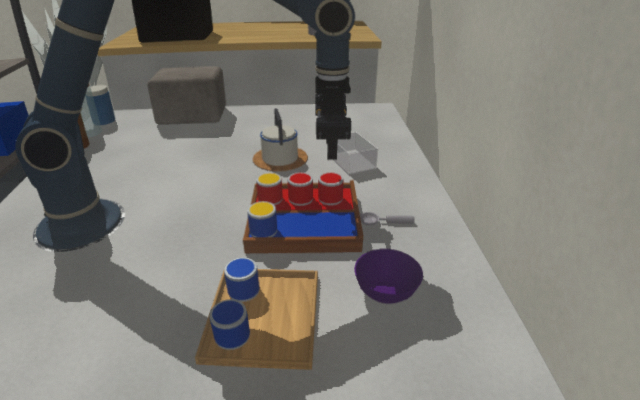

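old_blue has been knocked to about (0.489,-0.100) (side view 261,208). I'll put it back before going on.

```bash
python3 -c "
from h import *
print(go((.489,-.0995,.1725),1.529))"
```

```text
([162.1, -136.4, -4.1], np.float64(0.001), np.float64(1.53))
```

Request:
step_arm(
  commands=[
    [[30,-25,0],0,0.8],
    [[70,-60,0],0,0.8],
    [[115,-97,0],0,0.8],
    [[150,-126,0],0,0.8],
    [[164,-136,10],0,0.8],
    [[164,-136,50],0,0.8],
    [[164,-136,70],0,0.8],
    [[164,-136,70],0,0.8],
    [[164,-136,70],0,0.8],
  ],
)

```text
time: 32.33
eef_pos: [0.4878, -0.0988, 0.0984]
tool_rot: [0.063, 3.141, -0.0]
wrist_force: [-0.3, -0.5, 1.1]
finger_gap: 0.899
```

```bash
python3 -c "
from h import *
im,c=grab('side')
for b in blobs(mask(im,'yellow'),60): print(b[0].round(1),toplane(c,b[0],.094).round(4))
print(go((.489,-.0995,.048),1.529),state()['eef_pos'])"
```

```text
([-0.9, -0.5, 50.8], np.float64(0.002), np.float64(1.531)) [ 0.48803996 -0.09892369  0.0987919 ]
```

Request:
step_arm(
  commands=[
    [[0,-1,25],0,0.8],
    [[0,-1,42],0,0.8],
    [[0,-1,50],0,0.8],
    [[0,-1,50],0,0.8],
    [[0,-1,50],0,-1],
    [[0,-1,50],0,-1],
    [[0,-1,50],0,-1],
    [[0,-1,50],0,-1],
    [[0,-1,50],0,-1],
  ],
)

```text
time: 33.5
eef_pos: [0.4876, -0.1002, 0.0489]
tool_rot: [0.064, 3.14, 0.0]
wrist_force: [-0.5, 1.1, 4.9]
finger_gap: 0.73
```

```bash
python3 -c "
from h import *
print(go((.4965,-.0785,.048),1.529),state()['eef_pos'])"
```

```text
([-8.0, 22.0, 1.0], np.float64(0.001), np.float64(1.53)) [ 0.4876426  -0.10016663  0.04894306]
```

Request:
step_arm(
  commands=[
    [[0,0,-8],0,-1],
    [[-3,8,-8],0,-1],
    [[-7,22,-8],0,-1],
    [[-7,22,-8],0,-1],
    [[-7,22,-8],0,-1],
    [[-7,22,-3],0,-1],
    [[-7,22,-1],0,-1],
    [[-7,22,-1],0,-1],
  ],
)

```text
time: 34.5
eef_pos: [0.495, -0.0787, 0.0492]
tool_rot: [-0.065, -3.141, 0.0]
wrist_force: [0.6, 0.2, -2.2]
finger_gap: 0.729
```

Request:
step_arm(
  commands=[
    [[0,0,0],0,0.0],
    [[0,0,0],0,0.8],
    [[0,0,0],0,0.8],
    [[0,0,0],0,0.8],
    [[0,0,0],0,0.8],
    [[0,0,-30],0,0.8],
    [[0,0,-80],0,0.8],
    [[0,0,-110],0,0.8],
    [[0,0,-110],0,0.8],
  ],
)

```text
time: 35.62
eef_pos: [0.4968, -0.0786, 0.1617]
tool_rot: [0.064, 3.135, 0.001]
wrist_force: [-0.3, -0.3, -0.4]
finger_gap: 0.898
```

```bash
python3 look.py | grep -E "yellow|scene|\[2"; python3 -c "
from h import *
print(go((.455,-.266,.10),1.55))"
```

```text
scene [304.1 161.9] [296 156  17  13 179] [[0.4985 0.0371]]
scene [268.6 178.5] [260 172  18  14 193] [[ 0.4953 -0.0782]]
scene blue [204.8 202.4] [197 196  16  14 166] tray [[ 0.454 -0.266]] lane [[ 0.471 -0.267]]
scene blue [210.2 215.4] [200 208  18  13 102] tray [[ 0.501 -0.27 ]] lane [[ 0.517 -0.271]]
scene blue [166.4 218.4] [159 212  16  14 174] tray [[ 0.444 -0.38 ]] lane [[ 0.462 -0.379]]
scene blue [173.3 230.4] [163 222  18  15 114] tray [[ 0.49  -0.378]] lane [[ 0.507 -0.377]]
scene red [317.1 181.6] [310 176  15  12 148] tray [[0.562 0.042]] lane [[0.577 0.034]]
scene red [331.1 202.1] [324 196  15  13 162] tray [[0.642 0.04 ]] lane [[0.655 0.031]]
side [270.5 178.1] [264 174  15  10 126] [[0.5054 0.0367]]
side [264.7 202.8] [254 197  23  13 224] [[ 0.4965 -0.0775]]
side blue [253.4 231.1] [249 221  12  16  84] tray [[ 0.474 -0.149]] lane [[ 0.479 -0.184]]
side blue [239.9 267.4] [227 259  27  18 351] tray [[ 0.456 -0.266]] lane [[ 0.462 -0.295]]
side blue [227.4 312.2] [213 302  30  22 509] tray [[ 0.445 -0.381]] lane [[ 0.451 -0.405]]
side blue [228.4 338.3] [217 329  25  18 245] tray [[ 0.453 -0.437]] lane [[ 0.459 -0.458]]
side red [299.9 178. ] [291 174  19   9 137] tray [[0.58  0.079]] lane [[0.579 0.033]]
side red [272.1 191.4] [266 187  13   9  60] tray [[0.509 0.015]] lane [[ 0.512 -0.028]]
([31.9, -189.3, 58.9], np.float64(-0.02), np.float64(1.53))
```

Request:
step_arm(
  commands=[
    [[6,-40,0],0,0.8],
    [[16,-95,0],-0.02,0.8],
    [[26,-150,0],-0.02,0.8],
    [[33,-182,0],-0.02,0.8],
    [[33,-189,25],-0.02,0.8],
    [[33,-189,62],-0.02,0.8],
    [[33,-189,62],-0.02,0.8],
    [[33,-189,62],-0.02,0.8],
    [[33,-189,62],-0.02,0.8],
  ],
)

```text
time: 36.85
eef_pos: [0.4552, -0.2662, 0.0984]
tool_rot: [0.032, 3.14, -0.001]
wrist_force: [-0.6, 0.4, 0.0]
finger_gap: 0.903
```

```bash
python3 -c "
from h import *
s=state();print(s['joint_pos'].round(2),s['eef_pos'])
im,c=grab('side')
for b in blobs(mask(im,'blue'),200):
    if b[0][1]>240: print(b[0].round(1),b[3],toplane(c,b[0],.068).round(4))
print(go((.455,-.266,.027),1.55))"
```

```text
[ 0.09  0.4   0.46  2.03 -0.25  0.76  2.25] [ 0.45520812 -0.26619002  0.09842048]
[241.8 288.7] [228 278  29  21 387] [[ 0.465  -0.3246]]
[226.7 311.9] [213 302  30  22 472] [[ 0.4439 -0.3801]]
[230.2 336.5] [214 326  33  21 435] [[ 0.4559 -0.4335]]
([0.3, 0.2, 71.5], np.float64(0.0), np.float64(1.55))
```

Request:
step_arm(
  commands=[
    [[0,0,30],0,0.8],
    [[0,0,58],0,0.8],
    [[0,0,71],0,0.8],
    [[0,0,71],0,0.8],
    [[0,0,71],0,-1],
    [[0,0,71],0,-1],
    [[0,0,71],0,-1],
    [[0,0,71],0,-1],
    [[0,0,71],0,-1],
  ],
)

```text
time: 38.02
eef_pos: [0.455, -0.2662, 0.0272]
tool_rot: [0.033, 3.14, -0.0]
wrist_force: [-0.2, 1.1, 5.9]
finger_gap: 0.728
```

Request:
step_arm(
  commands=[
    [[0,0,-30],0,-1],
    [[0,0,-70],0,-1],
    [[0,0,-110],0,-1],
    [[0,0,-118],0,-1],
    [[0,0,-118],0,-1],
  ],
)

```text
time: 38.65
eef_pos: [0.4541, -0.2654, 0.1439]
tool_rot: [-0.032, -3.141, -0.001]
wrist_force: [-0.8, 0.3, -2.8]
finger_gap: 0.73
```

Run:
```python
from h import *
s=state();print(s["wrist_force"],s["finger_gap"],s["eef_pos"],s["joint_pos"].round(2))
print(go((.6505,-.085,.144),1.529))
```

```text
[-0.79071377  0.28555484 -2.82470144] 0.7302416190750455 [ 0.45405924 -0.26543625  0.14392202] [ 0.05  0.34  0.49  1.99 -0.21  0.86  2.21]
([-192.7, 184.4, -0.0], np.float64(0.021), np.float64(1.55))
```

Back of the blue lane first.

Request:
step_arm(
  commands=[
    [[-25,24,0],0,-1],
    [[-58,56,0],0.02,-1],
    [[-95,91,0],0.02,-1],
    [[-132,127,0],0.02,-1],
    [[-168,161,0],0.02,-1],
    [[-192,184,0],0.02,-1],
    [[-192,184,0],0.02,-1],
    [[-192,184,0],0.02,-1],
    [[-192,184,0],0.02,-1],
  ],
)

```text
time: 39.78
eef_pos: [0.6489, -0.0875, 0.1436]
tool_rot: [-0.068, -3.139, 0.001]
wrist_force: [-0.4, -0.5, -2.0]
finger_gap: 0.725
```

Request:
step_arm(
  commands=[
    [[0,0,30],0,-1],
    [[0,0,60],0,-1],
    [[0,0,80],0,-1],
    [[0,0,88],0,-1],
    [[0,0,89],0,-1],
    [[0,0,89],0,-1],
  ],
)

```text
time: 40.52
eef_pos: [0.6509, -0.0862, 0.0563]
tool_rot: [0.064, 3.139, -0.0]
wrist_force: [0.2, -0.3, -1.4]
finger_gap: 0.727
```

Request:
step_arm(
  commands=[
    [[0,1,2],0,-1],
    [[0,1,2],0,-1],
    [[0,1,2],0,0.0],
    [[0,1,2],0,0.8],
    [[0,1,2],0,0.8],
    [[0,1,2],0,0.8],
    [[0,1,-30],0,0.8],
    [[0,1,-70],0,0.8],
    [[0,1,-110],0,0.8],
    [[0,1,-110],0,0.8],
  ],
)

```text
time: 41.78
eef_pos: [0.6526, -0.0857, 0.1694]
tool_rot: [0.064, 3.133, -0.0]
wrist_force: [-0.4, 0.2, -0.1]
finger_gap: 0.895
```

```bash
python3 look.py | grep -E "yellow|scene|\[2"; python3 -c "
from h import *
print(go((.445,-.3805,.10),1.55))"
```

```text
scene blue [166.3 218.2] [159 212  16  14 170] tray [[ 0.444 -0.38 ]] lane [[ 0.461 -0.379]]
scene blue [293.7 220.1] [286 213  17  15 196] tray [[ 0.636 -0.079]] lane [[ 0.65  -0.084]]
scene blue [173.5 230.3] [163 222  19  14 112] tray [[ 0.49  -0.377]] lane [[ 0.507 -0.376]]
scene red [331.  202.1] [324 196  15  13 162] tray [[0.642 0.039]] lane [[0.655 0.031]]
side [268.5 178.3] [259 174  20  10 163] [[0.5003 0.0362]]
side [265. 203.] [254 197  23  13 231] [[ 0.4972 -0.0781]]
side blue [253.3 231.2] [249 221  11  16  80] tray [[ 0.474 -0.15 ]] lane [[ 0.478 -0.185]]
side blue [225.7 338.3] [215 329  24  18 237] tray [[ 0.449 -0.437]] lane [[ 0.455 -0.458]]
side red [299.9 177.9] [291 174  19   9 137] tray [[0.58  0.079]] lane [[0.58  0.033]]
([192.9, -303.8, 65.3], np.float64(-0.02), np.float64(1.53))
```

Request:
step_arm(
  commands=[
    [[24,-38,0],0,0.8],
    [[54,-85,0],-0.02,0.8],
    [[86,-135,0],-0.02,0.8],
    [[118,-185,0],-0.02,0.8],
    [[150,-235,0],-0.02,0.8],
    [[180,-282,0],-0.02,0.8],
    [[194,-304,20],-0.02,0.8],
    [[194,-304,60],-0.02,0.8],
    [[194,-304,70],-0.02,0.8],
    [[194,-304,70],-0.02,0.8],
  ],
)

```text
time: 43.12
eef_pos: [0.4438, -0.38, 0.0944]
tool_rot: [-0.031, -3.139, -0.002]
wrist_force: [0.3, 0.1, 0.2]
finger_gap: 0.905
```

Request:
step_arm(
  commands=[
    [[0,0,0],0,0.8],
  ],
)

```text
time: 43.25
eef_pos: [0.4449, -0.381, 0.0963]
tool_rot: [0.031, 3.14, -0.002]
wrist_force: [0.2, -0.6, 0.3]
finger_gap: 0.901
```

```bash
python3 -c "
from h import *
s=state();print(s['joint_pos'].round(2),s['eef_pos'])
im,c=grab('scene')
for b in blobs(mask(im,'blue'),60):
    if b[0][0]<240: print(b[0].round(1),b[3],toplane(c,b[0],.068).round(4))
print(go((.445,-.3805,.027),1.55))"
```

```text
[ 0.28  0.49  0.47  1.89 -0.3   0.82  2.46] [ 0.44493587 -0.38097471  0.09633499]
[166.3 218.3] [159 212  16  14 175] [[ 0.4435 -0.3806]]
[173.6 230.2] [163 221  18  15 114] [[ 0.4899 -0.377 ]]
([0.1, 0.6, 69.5], np.float64(0.001), np.float64(1.551))
```

Request:
step_arm(
  commands=[
    [[0,0,30],0,0.8],
    [[0,0,56],0,0.8],
    [[0,0,69],0,0.8],
    [[0,0,69],0,0.8],
    [[0,0,69],0,-1],
    [[0,0,69],0,-1],
    [[0,0,69],0,-1],
    [[0,0,69],0,-1],
    [[0,0,69],0,-1],
  ],
)

```text
time: 44.42
eef_pos: [0.4445, -0.381, 0.0273]
tool_rot: [0.033, 3.14, -0.0]
wrist_force: [-0.3, 0.8, 6.1]
finger_gap: 0.729
```

Request:
step_arm(
  commands=[
    [[0,0,-30],0,-1],
    [[0,0,-70],0,-1],
    [[0,0,-110],0,-1],
    [[0,0,-118],0,-1],
    [[0,0,-118],0,-1],
  ],
)

```text
time: 45.05
eef_pos: [0.4437, -0.3802, 0.1437]
tool_rot: [-0.032, -3.141, -0.001]
wrist_force: [0.1, -0.1, -2.1]
finger_gap: 0.724
```

Run:
```python
from h import *
s=state();print(s["wrist_force"],s["finger_gap"],s["eef_pos"],s["joint_pos"].round(2))
print(go((.5735,-.082,.144),1.529))
```

```text
[ 0.11580735 -0.12743137 -2.05478677] 0.7240470672741322 [ 0.44367793 -0.38024982  0.14372006] [ 0.25  0.43  0.5   1.86 -0.26  0.91  2.43]
([-123.7, 300.9, -0.1], np.float64(0.021), np.float64(1.55))
```

Request:
step_arm(
  commands=[
    [[-12,30,0],0,-1],
    [[-30,73,0],0.02,-1],
    [[-50,121,0],0.02,-1],
    [[-71,172,0],0.02,-1],
    [[-92,223,0],0.02,-1],
    [[-111,270,0],0.02,-1],
    [[-124,300,0],0.02,-1],
    [[-124,301,0],0.02,-1],
    [[-124,301,0],0.02,-1],
    [[-124,301,0],0.02,-1],
  ],
)

```text
time: 46.3
eef_pos: [0.5732, -0.084, 0.1436]
tool_rot: [-0.068, -3.139, 0.001]
wrist_force: [-0.1, -0.5, -2.5]
finger_gap: 0.729
```

```bash
python3 look.py | grep -E "yellow|scene|\[[23]|^[0-9]"
```

```text
46.3 [-0.1 -0.5 -2.5] 0.7286605668552087 [ 0.5732 -0.084   0.1436]
scene blue [279.3 184.6] [272 180  14   9  63] tray [[ 0.514 -0.056]] lane [[ 0.53  -0.062]]
scene blue [293.7 220.1] [286 213  17  15 195] tray [[ 0.637 -0.079]] lane [[ 0.65  -0.085]]
scene red [317.3 181.6] [310 176  16  12 149] tray [[0.562 0.043]] lane [[0.577 0.034]]
scene red [331.2 202. ] [324 196  16  13 164] tray [[0.642 0.04 ]] lane [[0.655 0.031]]
side [268.3 178.3] [259 174  20  10 162] [[0.4999 0.0362]]
side [265.  202.9] [254 197  23  13 232] [[ 0.4972 -0.078 ]]
side blue [299.9 187.3] [285 177  27  21 246] tray [[0.579 0.031]] lane [[ 0.579 -0.013]]
side blue [332.3 202.4] [322 197  22  12 197] tray [[ 0.655 -0.045]] lane [[ 0.652 -0.085]]
side blue [269.3 222.5] [264 217  12  13  65] tray [[ 0.507 -0.119]] lane [[ 0.51  -0.155]]
side blue [253.3 231.2] [250 221  10  16  78] tray [[ 0.474 -0.15 ]] lane [[ 0.478 -0.184]]
side red [330.4 177.6] [321 174  20   9 129] tray [[0.661 0.076]] lane [[0.656 0.03 ]]
side red [347.1 195.5] [340 188  13  20 128] tray [[ 0.695 -0.016]] lane [[ 0.689 -0.057]]
side red [287.9 201.8] [281 189  18  21 108] tray [[ 0.549 -0.036]] lane [[ 0.55  -0.076]]
```

Request:
step_arm(
  commands=[
    [[0,0,30],0,-1],
    [[0,0,60],0,-1],
    [[0,0,80],0,-1],
    [[0,0,88],0,-1],
    [[0,0,90],0,-1],
    [[0,0,90],0,-1],
  ],
)

```text
time: 47.15
eef_pos: [0.5748, -0.0827, 0.0551]
tool_rot: [0.065, 3.14, 0.0]
wrist_force: [-0.6, 0.3, -2.1]
finger_gap: 0.728
```

Request:
step_arm(
  commands=[
    [[0,0,1],0,-1],
    [[0,0,1],0,0.0],
    [[0,0,1],0,0.8],
    [[0,0,1],0,0.8],
    [[0,0,1],0,0.8],
    [[0,0,1],0,0.8],
    [[0,0,-30],0,0.8],
    [[0,0,-80],0,0.8],
    [[0,0,-140],0,0.8],
    [[0,0,-180],0,0.8],
  ],
)

```text
time: 48.4
eef_pos: [0.5749, -0.0828, 0.2374]
tool_rot: [0.064, 3.138, 0.0]
wrist_force: [0.8, 0.2, -0.0]
finger_gap: 0.9
```

Request:
step_arm(
  commands=[
    [[0,0,-30],0,0.8],
    [[60,0,-60],0,0.8],
    [[60,0,-60],0,0.8],
    [[60,0,-60],0,0.8],
  ],
)

```text
time: 48.9
eef_pos: [0.5144, -0.0798, 0.2946]
tool_rot: [0.064, 3.14, 0.001]
wrist_force: [1.0, -0.3, 0.8]
finger_gap: 0.9
```

```bash
python3 look.py fin; python3 -c "
from h import *
im,c=grab('wrist','finw')
a=cv2.imread('pics/finscene.png')[130:280,220:420];b=cv2.imread('pics/finside.png')[120:270,220:420]
cv2.imwrite('pics/fin.png',np.hstack([cv2.resize(x,(400,300),interpolation=2) for x in (a,b)]))"
```

```text
48.9 [ 1.  -0.3  0.8] 0.8995676836130881 [ 0.5144 -0.0798  0.2946]
scene [304.1 161.8] [296 155  17  14 179] [[0.4982 0.0372]]
scene [268.6 178.5] [260 172  18  14 196] [[ 0.4951 -0.0783]]
scene blue [280.7 199. ] [273 192  16  14 173] tray [[ 0.558 -0.076]] lane [[ 0.573 -0.082]]
scene blue [293.7 220.1] [286 213  17  15 195] tray [[ 0.637 -0.079]] lane [[ 0.65  -0.084]]
scene red [317.2 181.6] [310 176  15  12 148] tray [[0.563 0.042]] lane [[0.577 0.034]]
scene red [331.1 202.1] [324 196  16  13 162] tray [[0.642 0.04 ]] lane [[0.655 0.031]]
side [268.5 178.3] [259 174  20  10 163] [[0.5003 0.0362]]
side [265. 203.] [254 197  23  13 231] [[ 0.4972 -0.0781]]
side blue [332.2 202.5] [322 197  22  12 203] tray [[ 0.655 -0.045]] lane [[ 0.651 -0.085]]
side blue [299.1 202.9] [288 198  23  11 198] tray [[ 0.575 -0.042]] lane [[ 0.575 -0.082]]
side blue [253.4 231.1] [250 221  10  16  81] tray [[ 0.474 -0.149]] lane [[ 0.479 -0.184]]
side red [300. 178.] [291 174  19   9 136] tray [[0.58  0.079]] lane [[0.58  0.033]]
side red [330.4 177.6] [321 174  20   9 128] tray [[0.661 0.076]] lane [[0.657 0.03 ]]
side red [315.5 194.7] [311 188  10  16  87] tray [[ 0.617 -0.007]] lane [[ 0.615 -0.049]]
side red [347.3 195.8] [341 188  12  20 125] tray [[ 0.695 -0.017]] lane [[ 0.689 -0.059]]
side red [285.6 193.5] [280 189  14  12  87] tray [[0.543 0.003]] lane [[ 0.544 -0.04 ]]
```

View pics/fin.png

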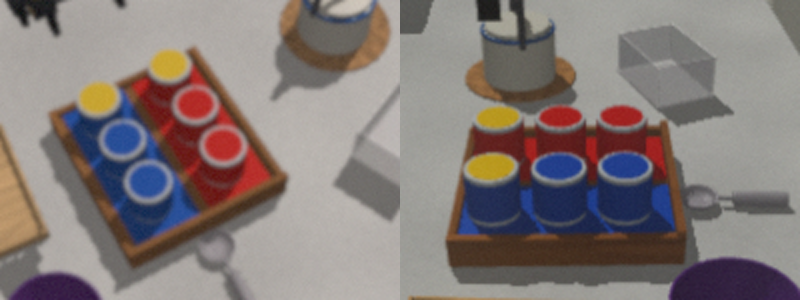

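View pics/finw.png

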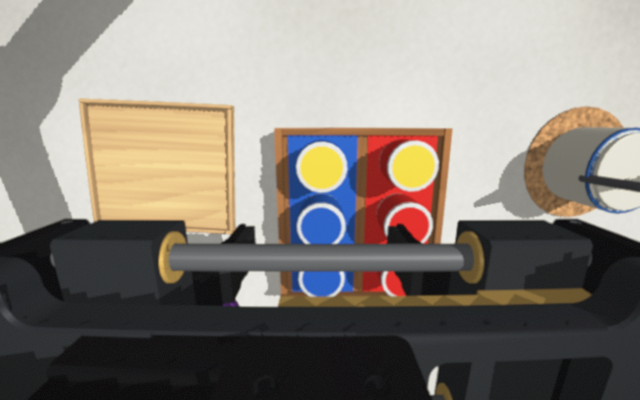

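Everything stands upright. I'll check the front margins and the pot once, from the wrist view, before handing in.

Run:
```python
from h import *
im,c=grab("wrist")
b=mask(im,"blue");r=mask(im,"red")
for m,cols in((b,(300,305,335,340)),(r,(385,390,425,428))):
    for u in cols:
        v=np.flatnonzero(m[100:200,u])[0]+100; print(u,v,toplane(c,[(u,v)],.032).round(4))
for x in blobs(mask(im,"yellow"),1000): print(x[0],x[1],toplane(c,x[0],.094).round(4))
im,c=grab("scene")
e=cv2.inRange(cv2.cvtColor(im,cv2.COLOR_RGB2HSV),np.array((10,80,90)),np.array((19,200,220)))
print([toplane(c,x[0],.004) for x in blobs(e,300) if 350<x[0][0]<420])
```

```text
300 136 [[ 0.4601 -0.1076]]
305 136 [[ 0.4604 -0.1005]]
335 136 [[ 0.4622 -0.0577]]
340 136 [[ 0.4624 -0.0506]]
385 136 [[0.4648 0.0137]]
390 136 [[0.4651 0.0209]]
425 136 [[0.4668 0.0714]]
428 136 [[0.467  0.0757]]
[413.25379939 166.12765957] 1316 [[0.5008 0.0363]]
[321.21882001 167.19193428] 1339 [[ 0.4977 -0.0788]]
[array([[0.54344898, 0.31911414]])]
```

```bash
python3 -c "
from h import *
print(order.sign_off())"
```

```text
the job is handed in; nothing more can be done
None
```

I finished the job in the order asked and handed it in at about 49 s on the robot's clock. The pot is on the cork mat, the older tins are at the front of their lanes, and two new tins stand behind each.

- **Knocked tin:** `old_blue` was knocked about 22 mm sideways, partly off its strip, after the two red tins were in. I put it back at the front before placing any blue tins.
- **Pot:** it was set down within about 1 mm of the mat's centre, going by the tool position at release, and looks upright and wholly on the mat in the last pictures.
- **Tins:** the last scene, side and wrist pictures show all six upright in the right lanes, with lids within about 1–2 mm of the lane middles. The tray is empty, and the bowl, tub and spoon were not touched.
- **Older tins' front edges:** they sit about 3–5 mm inside the front end of their strips. The cameras disagree by about 2 mm on this: for the red tin, the wrist view gives 2.6 mm and the scene view about 5 mm.
- **Forces:** the highest wrist force I saw was about 28 N, when setting down `old_red`. No grip slipped that I could see.

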